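# Release the tool chest's transport lock and put the tweezers away

## Robot

A 7-joint arm with a two-finger parallel gripper is mounted at the origin on a cart in front of the work surface, level with it; the furniture and walls round the work are solid. World frame = base frame: x ahead of the robot, y to its left, z up, the work surface at z = 0. Lengths are in m, angles in rad, forces in N, time in s.
With the tool pointing down it reaches from about 0.425 to 0.825 m from the base axis. Payload 3.6 kg.
Tool frame: the origin (TCP) lies at the very end of the fingers, on their centre line; the grasp point (between the pads) lies 19 mm behind it; z points along the fingers, x is the direction in which the jaws open and shut, and the axes are right-handed (so a half turn about z gives the same grasp; the last joint's range is limited). The gripper opens to 85 mm and grips with 20 to 120 N. Pads are 22 mm wide; open, the fingers measure 114 mm over their backs; the gripper's body (76 mm by 85 mm) begins 54 mm behind the grasp point. The pads swing forward as they close: fully open they stand 13 mm farther back than shut.
Start: joints at [-1.256, 0.615, -0.013, 1.423, 0.008, 1.103, -0.04], TCP at [0.217, 0.613, 0.231] pointing down, gripper open.
Joint ranges: [-3.12, 3.12], [-0.3, 2.06], [-1.34, 1.32], [0.26, 2.42], [-1.36, 4.5], [0.01, 1.98], [-2.84, 2.84]. Speed limits (rad/s): [2.79, 2.79, 3.14, 3.14, 3.14, 3.14, 3.14].

## Interface

Orientations are given as a unit quaternion [w, x, y, z].
In Python, from workcell import arm, imaging gives the robot as it stands.
- The arm moves only by the shell command python3 -m crank 'ROWS' [FORCE]. ROWS is JSON, a list of rows, each an object with "slide": the shift along the world's x, y, z normalised to -1 to 1, where 1 is 0.15 m, a list of three; "dr": the turn, a rotation vector about the world's x, y, z normalised to -1 to 1, where 1 is 1.5 rad, a list of three; "jaw": the opening, from 0 (shut) to 1 (fully open). In form: [{"slide": [tx, ty, tz], "dr": [ax, ay, az], "jaw": jaw}, ...]. A call has exactly 5 rows; each row shifts and turns the commanded pose from where the row before left it; what a row does not reach is not made up. A row lasts 1/12 s, in which the tool goes at most 41.7 mm and 7.16 degrees, less where a joint would pass 70% of its speed; a pose out of reach is approached as far as the arm can. A call with a number of a shift or a turn outside -1 to 1 is refused whole. A call with a gripper value outside its range is refused whole. The fingers move at their own pace and stop on an object; FORCE is the grip in N (left out, the last holds). Time passes only in rows, so rows that do not move let the fingers close, or fill a call up. It gives the time, the measured TCP pose, the force and the opening at its end, in the units of the state.
- arm.read_state(): the state, without advancing time (a new reading comes with each control period).
- imaging.capture(name): name is "scene" or "top" or "wrist"; returns (picture, depth): 480x640x3 uint8, red, green, blue; 480x640 float32, m along the optical axis (not along the pixel's ray), 0 where there is no reading.
- imaging.camera_info(name): a dict with "camera_matrix" (3x3 intrinsics, pixels), "world_from_camera" (4x4, takes a point from camera to world coordinates); the wrist camera has in their place "T_tool_cam" (4x4, takes a point from camera to tool coordinates, whose origin is the TCP and whose axes are the tool frame's). Camera axes: x right, y down, z forward; pixel columns grow to the right and rows downward; lengths in m; the calibration is good to about 2 mm. A picture is of the moment at which its call begins: read the wrist's pose just before it. camera_info takes no time and is no camera call.
- arm.close_job(): hands the job in, once; it reports no verdict.
The state is a dict: "t": time; "joint_pos": joint angles; "qd": joint speeds; "joint_torque": joint torques, N m; "position": TCP position; "eef_rot": TCP orientation; "force": force on the tool from outside, world axes, zero at the start; "wrist_torque": the same for the moment, N m; "grip_width": finger opening in m.
Only numpy, scipy, OpenCV 4.12 (cv2) and the standard library are available. Lean on these libraries where they do the work, as an engineer would, in place of code of your own. Each camera call takes 0.05 s, during which the arm holds its last target. There are 200 camera calls.

## Task

The bench tool chest still has its transport lock on: slide the lock knob to its open end stop, then pull the top drawer out until it stops. Lay the tweezers down flat, lengthwise, in the long channel right behind the drawer front, setting them down rather than dropping them. Leave the drawer open and the lock released, keep the lower drawer shut, and do not disturb the brush and the pencil.

Things in the scene. Friction and masses are not known exactly. Their poses are not given: they have to be found in the camera images.
- chest: wooden benchtop tool chest, fixed, 240 deep x 300 wide x 146 mm high, two stacked drawers in its front. Origin: centre of its underside; x points from its front to its back (the drawers slide out along -x), y to its left seen from the front, z up
- lock_knob (a point): round black lock knob, 18 mm across, 25 mm high, on the chest's top near its front left corner. The point is on its axis, 12 mm below its top, 19.5 mm above the chest's top, and moves with the lock. The steel plate under it (upper face 4.5 mm above the chest's top) is folded down over the left edges of both drawer fronts and blocks them until slid away
- lock (a joint): travel of the lock along the chest's +y (away from the drawers): 0 locked, 0.026 m at its open end stop. The drawers are free above about 0.021; stiff, about 2 N
- drawer_handle (a point): middle of the grip bar of the top drawer's steel bow handle: bar 10 mm thick, 80 mm long along the chest's y, 38 mm (bar centre) in front of the drawer front, 34 mm below the chest's top. Moves with the drawer. A like handle sits on the lower drawer 56 mm below it
- top_drawer (a joint): travel of the top drawer along the chest's -x: 0 shut, 0.12 m at its open stop; about 1.5 N
- low_drawer (a joint): travel of the lower drawer, 0 shut; it stays shut
- channel (a point): centre of the floor of the long channel right behind the top drawer's front; moves with the drawer; axes as the chest's. 64 mm wide (x), 217 mm long (y). Above its floor: drawer front 44 mm, divider at its back 20 mm (5 thick), drawer sides at its ends 31 mm. Nippers lie behind the divider. Hidden in the chest until the drawer is out
- tweezers: steel tweezers, 131 mm long, at most 15 mm wide, 9 mm high, lying on the desk. Origin: underside, middle of the length; y along the length; grip across x
- glue_brush: flat glue brush with a red handle, 177 mm long, 12 mm thick, lying on the desk; y along the length. Not to be moved
- pencil: green pencil, 165 mm long, 7 mm thick, lying on the desk; y along the length. Not to be moved

How it is judged:
On the way, in this order (a step that is already met when the one before it is completed fails the run):
1. the transport lock is slid to its open end stop (value of joint lock above 0.0235 m), for 0.2 s.
2. the top drawer is pulled out to its stop (value of joint top_drawer above 0.11 m), for 0.2 s.
At the end, for the whole second after the job is handed in: lock at its open end stop (at least 22.5 of 26 mm), top drawer out (at least 105 of 120 mm), lower drawer shut (within 10 mm), tweezers at rest on the floor of the channel, origin within 9 mm of it and between its walls, level within 0.2 rad and along the channel within 0.42 rad (value of joint lock above 0.0225 m and value of joint top_drawer above 0.105 m and value of joint low_drawer below 0.01 m and x of tweezers in the frame of channel between -0.032 and 0.032 m and y of tweezers in the frame of channel between -0.06 and 0.06 m and z of tweezers in the frame of channel between -0.006 and 0.009 m and angle between the y axis of tweezers and the y axis of channel, either way round below 0.42 rad and angle between tweezers's own z axis and vertical below 0.2 rad and linear speed of tweezers below 0.02 m/s); the robot touches nothing.
It fails at once if the brush or the pencil is moved by more than 25 mm (distance of any of glue_brush, pencil from where it was at the start of the episode above 0.025 m).
It fails at once if the lower drawer is pulled open by more than 20 mm (value of joint low_drawer above 0.02 m).
It fails at once if the tweezers are let go more than 30 mm above the channel's floor (contact force between the fingers and tweezers below 0.05 N and z of tweezers in the frame of channel above 0.03 m and horizontal distance between tweezers and channel below 0.1 m).
It also fails if it takes over 64 s, if anything falls off the work surface, if the arm or the gripper's body presses on something with over 40 N, if the wrist force passes 120 N, or if a joint passes its speed limit or range.

## Working session

There is one attempt and no reset: what is moved stays moved. The work goes in short steps, Python scripts to look and compute and a shell command to move; the robot and the scene stay as the last step left them, time stands still between calls to the robot, and variables do not carry over. Pictures are saved under pics/ and viewed, about 8 in all and at most 12, crops included, and the job is handed in when it is done.

```bash
mkdir -p pics; ls; python3 - <<'E'
from workcell import arm, imaging
import cv2,numpy as np
s=arm.read_state();print(s)
for n in("scene","top"):
    p,d=imaging.capture(n);np.savez(f"pics/{n}0.npz",p=p,d=d);cv2.imwrite(f"pics/{n}0.png",p[:,:,::-1]);i=imaging.camera_info(n);print(n,np.round(i["camera_matrix"],1).tolist(),np.round(i["world_from_camera"],4).tolist())
E
```

```text
pics
{'t': 0.0, 'joint_pos': array([-1.25648823,  0.61592607, -0.01261361,  1.42493249,  0.00808048,
        1.10339912, -0.04042873]), 'qd': array([ 1.16798178e-03, -1.49635125e-03,  7.34824893e-04, -1.83750090e-04,
       -2.19148799e-03, -1.04488382e-03, -4.38914132e-05]), 'joint_torque': array([ 1.78190844e-04, -4.69215989e+01,  2.59333681e-01, -1.71030235e+01,
        9.96909162e-03,  9.60819394e-03,  4.47419701e-08]), 'position': array([0.21698908, 0.61188383, 0.23012258]), 'eef_rot': array([ 7.63852323e-04,  8.16768367e-01,  5.76964232e-01, -1.06137552e-03]), 'force': array([0.12572495, 0.4350349 , 0.28406755]), 'wrist_torque': array([-0.00818455, -0.02778079, -0.00273985]), 'grip_width': 0.08526000831325377}
scene [[538.8, 0.0, 317.8], [0.0, 538.8, 238.2], [0.0, 0.0, 1.0]] [[0.8977, 0.2312, -0.375, 1.2087], [0.4404, -0.4893, 0.7528, -1.2512], [-0.0095, -0.8409, -0.541, 0.979], [0.0, 0.0, 0.0, 1.0]]
top [[528.3, 0.0, 315.8], [0.0, 528.3, 245.1], [0.0, 0.0, 1.0]] [[0.1166, -0.7784, 0.6169, -0.1469], [-0.9931, -0.0818, 0.0845, -0.1481], [-0.0153, -0.6224, -0.7825, 1.0428], [0.0, 0.0, 0.0, 1.0]]
```

View pics/top0.png

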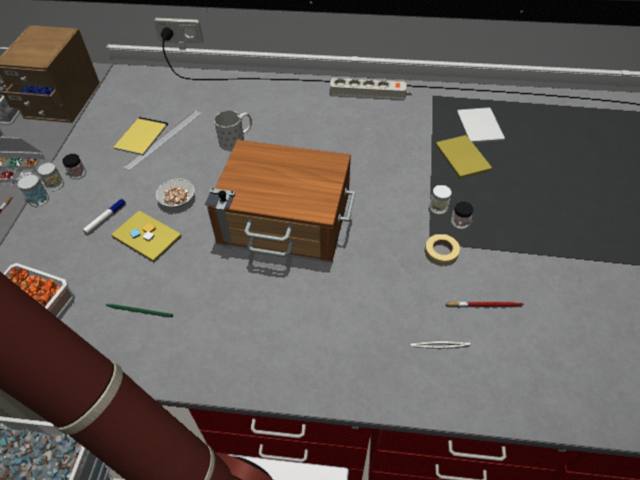

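View pics/scene0.png

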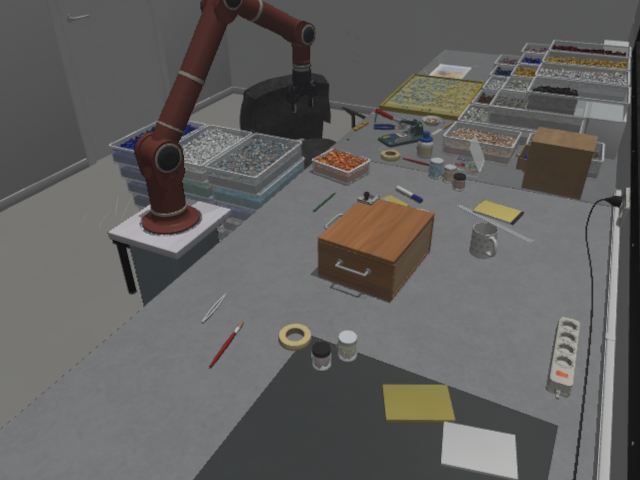

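The top view shows the lock knob at (222,194), the handle bar at (268,237), the tweezers at (440,345), the brush at (485,304) and the pencil at (140,310). The scene view agrees with this. Next I measure.

```bash
cat > h.py <<'E'
import numpy as np,cv2
from workcell import arm,imaging
from scipy.spatial.transform import Rotation as R
def cam(n,s=None):
    i=imaging.camera_info(n);K=np.array(i["camera_matrix"])
    if n=="wrist":
        q=s["eef_rot"];T=np.eye(4);T[:3,:3]=R.from_quat([q[1],q[2],q[3],q[0]]).as_matrix();T[:3,3]=s["position"]
        return K,T@np.array(i["T_tool_cam"])
    return K,np.array(i["world_from_camera"])
def cloud(d,K,T):
    v,u=np.mgrid[:d.shape[0],:d.shape[1]]
    P=np.stack([(u-K[0,2])/K[0,0]*d,(v-K[1,2])/K[1,1]*d,d],-1)
    W=P@T[:3,:3].T+T[:3,3];W[d==0]=np.nan;return W
def ray(uv,z,K,T):
    uv=np.atleast_2d(uv).astype(float)
    r=np.c_[(uv[:,0]-K[0,2])/K[0,0],(uv[:,1]-K[1,2])/K[1,1],np.ones(len(uv))]@T[:3,:3].T
    return T[:3,3]+r*((z-T[2,3])/r[:,2])[:,None]
def snap(n,name):
    s=arm.read_state();p,d=imaging.capture(n);cv2.imwrite(f"pics/{name}.png",p[:,:,::-1]);K,T=cam(n,s);np.savez(f"pics/{name}.npz",p=p,d=d,K=K,T=T);return s,p,d,K,T
def yaw(s):
    q=s["eef_rot"];m=R.from_quat([q[1],q[2],q[3],q[0]]).as_matrix();return m
E
python3 - <<'E'
from h import *
z=np.load("pics/top0.npz");p=z["p"];d=z["d"];K,T=cam("top");W=cloud(d,K,T)
print("desk z",np.nanmedian(W[300:330,250:400,2]))
sub=np.zeros(d.shape,bool);sub[130:260,195:370]=1
m=sub&(abs(W[...,2]-.146)<.006);P=W[m];print(m.sum(),np.median(P[:,2]))
m=cv2.morphologyEx(m.astype(np.uint8),cv2.MORPH_OPEN,np.ones((5,5)))
v,u=np.nonzero(m);X=ray(np.c_[u,v],.146,K,T)[:,:2]
r=cv2.minAreaRect(X.astype(np.float32));print(r,cv2.boxPoints(r).round(4).tolist())
g=p.astype(int)
def obj(x0,x1,y0,y1,mask,h,name):
    mm=np.zeros(d.shape,bool);mm[y0:y1,x0:x1]=mask[y0:y1,x0:x1]
    v,u=np.nonzero(mm);X=ray(np.c_[u,v],h,K,T)[:,:2]
    r=cv2.minAreaRect(X.astype(np.float32));c=np.cov(X.T);w,V=np.linalg.eigh(c);print(name,len(X),r,"axis",V[:,1])
gray=g.sum(2)/3
obj(400,480,330,358,gray>150,.005,"tweez")
obj(440,530,292,315,(g[...,0]-g[...,1])>40,.006,"brush")
obj(100,180,295,325,(g[...,1]-g[...,0])>25,.003,"pencil")
mm=sub&(W[...,2]>.158)&(W[...,2]<.19);print("knob hi",mm.sum(),W[mm].mean(0),W[mm].min(0),W[mm].max(0),np.argwhere(mm).mean(0))
print("knob top by ray",ray([222,193],.1775,K,T))
im=p[180:270,195:360];cv2.imwrite("pics/crop1.png",cv2.resize(im,None,fx=4.8,fy=4.8,interpolation=cv2.INTER_CUBIC)[:,:,::-1])
E
```

```text
desk z -0.0023586858945091604
8383 0.14340555134282063
((0.7497621774673462, 0.059891559183597565), (0.30499202013015747, 0.24469469487667084), 84.91495513916016) [[0.6144000291824341, -0.0812000036239624], [0.8580999970436096, -0.10279999673366547], [0.8851000070571899, 0.20090000331401825], [0.6413999795913696, 0.22259999811649323]]
tweez 212 ((0.4263435900211334, -0.33687734603881836), (0.014523462392389774, 0.13073068857192993), 6.228804588317871) axis [-0.13010572  0.99150013]
brush 205 ((0.5435193181037903, -0.4643568694591522), (0.00807913113385439, 0.1235257014632225), 6.143734455108643) axis [-0.1041523   0.99456136]
pencil 180 ((0.44144970178604126, 0.3484595715999603), (0.15779544413089752, 0.007182371336966753), 85.69676971435547) axis [0.07332123 0.99730838]
knob hi 56 [0.66617435 0.17896484 0.16972168] [0.65907314 0.17070045 0.15823197] [0.67575657 0.18747552 0.1773037 ] [194.44642857 221.44642857]
knob top by ray [[0.66354472 0.17583366 0.1775    ]]
```

View pics/crop1.png

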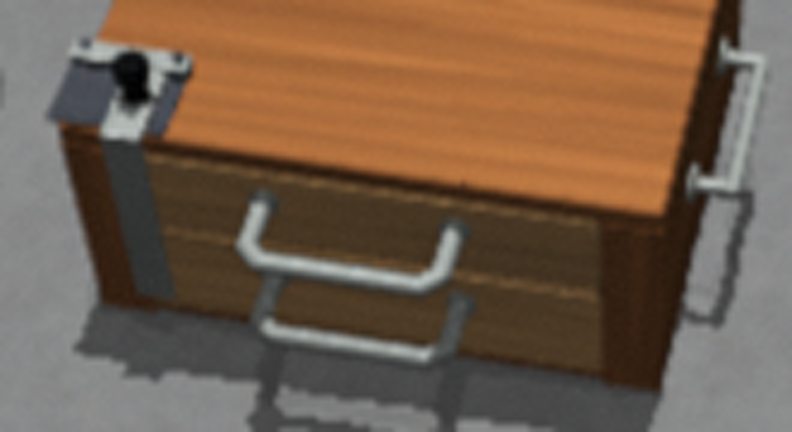

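The chest centre is about (0.750, 0.060) with a yaw of about -5.1°. The crop shows the knob close to its spot near the front left corner of the chest. The measured sizes match the given ones: chest 305x245 mm, tweezers 131x14.5 mm. I now move above the knob.

```bash

python3 -m crank '[{"slide":[0.2,-0.193,0.01],"dr":[0,0,0.0335],"jaw":0.5},{"slide":[0.2,-0.193,0.01],"dr":[0,0,0.0335],"jaw":0.5},{"slide":[0.2,-0.193,0.01],"dr":[0,0,0.0335],"jaw":0.5},{"slide":[0.2,-0.193,0.01],"dr":[0,0,0.0335],"jaw":0.5},{"slide":[0.2,-0.193,0.01],"dr":[0,0,0.0335],"jaw":0.5}]' 30
python3 -m crank '[{"slide":[0.2,-0.193,0.01],"dr":[0,0,0],"jaw":0.5},{"slide":[0.2,-0.193,0.01],"dr":[0,0,0],"jaw":0.5},{"slide":[0.2,-0.193,0.01],"dr":[0,0,0],"jaw":0.5},{"slide":[0.2,-0.193,0.01],"dr":[0,0,0],"jaw":0.5},{"slide":[0.2,-0.193,0.01],"dr":[0,0,0],"jaw":0.5}]'
python3 -m crank '[{"slide":[0.2,-0.193,0.01],"dr":[0,0,0],"jaw":0.5},{"slide":[0.2,-0.193,0.01],"dr":[0,0,0],"jaw":0.5},{"slide":[0.2,-0.193,0],"dr":[0,0,0],"jaw":0.5},{"slide":[0.2,-0.193,0],"dr":[0,0,0],"jaw":0.5},{"slide":[0.1,-0.193,0],"dr":[0,0,0],"jaw":0.5}]'
python3 - <<'E'
from h import *
s,p,d,K,T=snap("wrist","w1");print(s["position"],s["grip_width"],s["force"],yaw(s).round(3).tolist());print(np.round(imaging.camera_info("wrist")["T_tool_cam"],3).tolist(),K[0,0])
E
```

```text
t: 0.52
position: [0.368, 0.4662, 0.2384]
eef_rot: [0.0, 0.737, 0.676, -0.0]
force: [0.7, -0.0, -0.1]
grip_width: 0.0426
t: 0.93
position: [0.5178, 0.3216, 0.246]
eef_rot: [-0.0, 0.738, 0.675, -0.0]
force: [1.7, 0.6, 0.0]
grip_width: 0.0427
t: 1.35
position: [0.6545, 0.1759, 0.2481]
eef_rot: [0.001, 0.739, 0.674, -0.0]
force: [0.0, 0.3, 0.8]
grip_width: 0.0428
[0.65445203 0.17586117 0.24809822] 0.04275812847303532 [0.00610926 0.30268739 0.7680493 ] [[0.092, 0.996, 0.001], [0.996, -0.092, -0.001], [-0.001, 0.001, -1.0]]
[[1.0, -0.0, 0.0, 0.0], [-0.0, 0.958, 0.287, -0.073], [-0.0, -0.287, 0.958, -0.142], [0.0, 0.0, 0.0, 1.0]] 420.27171364539606
```

View pics/w1.png

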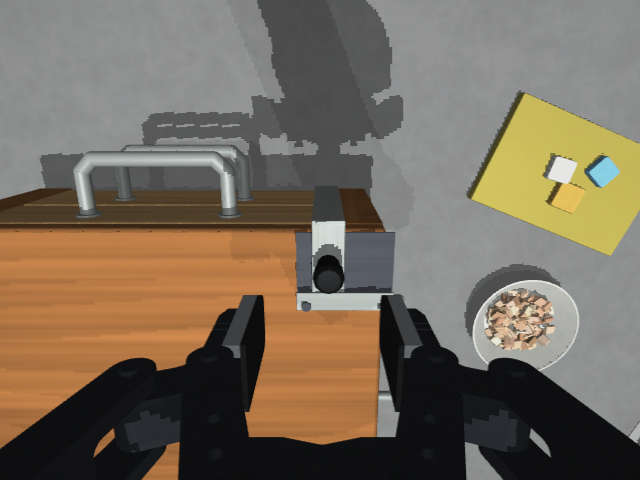

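The wrist view shows the knob top at (328,274) between the jaw lines, the top handle bar from (82,158) to (230,158), and the chest's front edge at row ~229.

```bash
python3 - <<'E'
from h import *
z=np.load("pics/w1.npz");K,T=z["K"],z["T"];W=cloud(z["d"],K,T);p=z["p"]
print("knobtop ray",ray([328,274],.1715+.0065,K,T), "depth",W[270:280,324:333].reshape(-1,3).mean(0))
print("bar ends",ray([[84,158],[228,158]],.117,K,T), W[158,100:210:20].round(4).tolist())
print("front edge",ray([[50,229],[280,231]],.146,K,T).round(4).tolist(),"left edge",ray([[380,350],[384,300]],.146,K,T).round(4).tolist(), W[350,200])
E
```

```text
knobtop ray [[0.66621775 0.17857414 0.178     ]] depth [0.6676196  0.17848881 0.17521547]
bar ends [[0.59652146 0.02805571 0.117     ]
 [0.60498028 0.12024911 0.117     ]] [[0.5974, 0.0384, 0.1172], [0.5987, 0.0507, 0.1162], [0.5999, 0.0633, 0.1155], [0.601, 0.0768, 0.1172], [0.6022, 0.0894, 0.1165], [0.6034, 0.1021, 0.1164]]
front edge [[0.6346, 0.0133, 0.146], [0.6485, 0.1514, 0.146]] left edge [[0.7356, 0.2074, 0.146], [0.6998, 0.2118, 0.146]] [0.63974318 0.14503937 0.29142654]
```

```bash

python3 -m crank '[{"slide":[0.08,0.018,0],"dr":[0,0,0],"jaw":0.5},{"slide":[0,0,-0.15],"dr":[0,0,0],"jaw":0.5},{"slide":[0,0,-0.15],"dr":[0,0,0],"jaw":0.5},{"slide":[0,0,-0.15],"dr":[0,0,0],"jaw":0.5},{"slide":[0,0,-0.15],"dr":[0,0,0],"jaw":0.5}]' 20
python3 -m crank '[{"slide":[0,0,0],"dr":[0,0,0],"jaw":0.1},{"slide":[0,0,0],"dr":[0,0,0],"jaw":0.1},{"slide":[0,0,0],"dr":[0,0,0],"jaw":0.1},{"slide":[0,0,0],"dr":[0,0,0],"jaw":0.1},{"slide":[0,0,0],"dr":[0,0,0],"jaw":0.1}]'
```

```text
t: 1.82
position: [0.6631, 0.1816, 0.1577]
eef_rot: [-0.0, 0.738, 0.675, -0.001]
force: [-0.2, 0.8, 0.7]
grip_width: 0.0423
t: 2.23
position: [0.6627, 0.181, 0.1584]
eef_rot: [-0.001, 0.738, 0.675, -0.001]
force: [-0.7, -0.9, -9.0]
grip_width: 0.0164
```

```bash

python3 -m crank '[{"slide":[0.004,0.045,0],"dr":[0,0,0],"jaw":0.1},{"slide":[0.004,0.045,0],"dr":[0,0,0],"jaw":0.1},{"slide":[0.004,0.045,0],"dr":[0,0,0],"jaw":0.1},{"slide":[0.004,0.04,0],"dr":[0,0,0],"jaw":0.1},{"slide":[0,0,0],"dr":[0,0,0],"jaw":0.1}]'
python3 -m crank '[{"slide":[0,0,0],"dr":[0,0,0],"jaw":0.1},{"slide":[0,0.01,0],"dr":[0,0,0],"jaw":0.1},{"slide":[0,0,0],"dr":[0,0,0],"jaw":0.1},{"slide":[0,0,0],"dr":[0,0,0],"jaw":0.1},{"slide":[0,0,0],"dr":[0,0,0],"jaw":0.1}]'
```

```text
t: 2.65
position: [0.6647, 0.2023, 0.1583]
eef_rot: [0.002, 0.739, 0.674, -0.006]
force: [-5.1, -8.5, -8.0]
grip_width: 0.0165
t: 3.07
position: [0.6647, 0.2023, 0.1583]
eef_rot: [0.002, 0.739, 0.673, -0.006]
force: [-5.0, -10.2, -7.0]
grip_width: 0.0161
```

```bash

python3 -m crank '[{"slide":[0,0.02,0],"dr":[0,0,0],"jaw":0.1},{"slide":[0,0.015,0],"dr":[0,0,0],"jaw":0.1},{"slide":[0,0,0],"dr":[0,0,0],"jaw":0.1},{"slide":[0,0,0],"dr":[0,0,0],"jaw":0.1},{"slide":[0,0,0],"dr":[0,0,0],"jaw":0.1}]'
python3 - <<'E'
from h import *
s,p,d,K,T=snap("wrist","w2");print(s["position"],s["force"])
cv2.imwrite("pics/w2c.png",cv2.resize(p[120:400,180:500],None,fx=2,fy=2)[:,:,::-1])
E
```

```text
t: 3.48
position: [0.6647, 0.2025, 0.1582]
eef_rot: [0.005, 0.74, 0.672, -0.009]
force: [-6.3, -15.5, -5.9]
grip_width: 0.0165
[0.66473582 0.20247213 0.15824971] [ -6.29375622 -15.48586023  -5.94580498]
```

View pics/w2c.png

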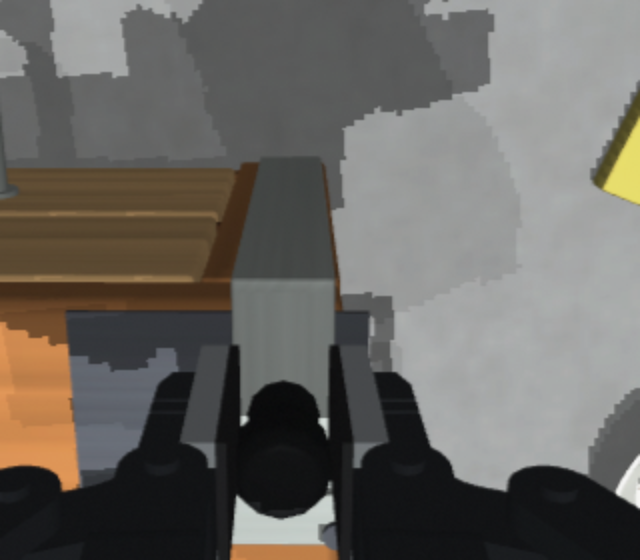

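The tool stopped hard while the force rose from 8 to 15 N. In the picture the plate stands clear of the drawer fronts. I release, lift and measure how far the knob moved.

```bash

python3 -m crank '[{"slide":[0,-0.03,0],"dr":[0,0,0],"jaw":0.45},{"slide":[0,-0.01,0],"dr":[0,0,0],"jaw":0.45},{"slide":[0,0,0],"dr":[0,0,0],"jaw":0.45},{"slide":[0,0,0],"dr":[0,0,0],"jaw":0.45},{"slide":[0,0,0.1],"dr":[0,0,0],"jaw":0.45}]'
python3 -m crank '[{"slide":[0,0,0.25],"dr":[0,0,0],"jaw":0.45},{"slide":[0,0,0.25],"dr":[0,0,0],"jaw":0.45},{"slide":[0,0,0],"dr":[0,0,0],"jaw":0.45},{"slide":[0,0,0],"dr":[0,0,0],"jaw":0.45},{"slide":[0,0,0],"dr":[0,0,0],"jaw":0.45}]'
python3 - <<'E'
from h import *
s,p,d,K,T=snap("wrist","w3");print(s["position"],s["force"],yaw(s).round(3).tolist())
z=np.load("pics/w1.npz")
for p,d,K,T in((z["p"],z["d"],z["K"],z["T"]),(p,d,K,T)):
    W=cloud(d,K,T);m=(W[...,2]>.168)&(W[...,2]<.182)&(abs(W[...,0]-.667)<.02)&(abs(W[...,1]-.19)<.05)
    m&=np.arange(480)[:,None]<300
    print(m.sum(),W[m].min(0),W[m].max(0),np.median(W[m],0))
p,d=imaging.capture("top");K,T=cam("top");W=cloud(d,K,T);m=(W[...,2]>.158)&(W[...,2]<.182)&(abs(W[...,0]-.667)<.015)&(abs(W[...,1]-.19)<.04)
print("top",m.sum(),W[m].mean(0))
E
```

```text
t: 3.95
position: [0.6651, 0.2106, 0.173]
eef_rot: [-0.001, 0.737, 0.676, -0.001]
force: [-1.3, -0.7, -0.3]
grip_width: 0.0383
t: 4.37
position: [0.6663, 0.2101, 0.2504]
eef_rot: [0.0, 0.737, 0.675, 0.001]
force: [-0.6, 0.9, -0.5]
grip_width: 0.0385
[0.66630634 0.2101468  0.25039385] [-0.61315133  0.86442781 -0.53428228] [[0.088, 0.996, 0.002], [0.996, -0.088, 0.002], [0.002, 0.002, -1.0]]
788 [0.66236771 0.16921996 0.16802188] [0.67968362 0.18715814 0.17715728] [0.66952155 0.17829629 0.17465913]
793 [0.66435861 0.19287386 0.1682881 ] [0.68187009 0.21035882 0.17703831] [0.6719265  0.20194055 0.17462429]
top 29 [0.66986187 0.19871872 0.16884202]
```

The knob moved about 23.6 mm, which is too close to the 23.5 mm threshold. I push it again with one finger to make sure it sits at the stop.

```bash

python3 -m crank '[{"slide":[0.02,-0.05,0],"dr":[0,0,0],"jaw":0.45},{"slide":[0,0,-0.15],"dr":[0,0,0],"jaw":0.45},{"slide":[0,0,-0.15],"dr":[0,0,0],"jaw":0.45},{"slide":[0,0,-0.15],"dr":[0,0,0],"jaw":0.45},{"slide":[0,0,-0.13],"dr":[0,0,0],"jaw":0.45}]'
python3 -m crank '[{"slide":[0,0.02,0],"dr":[0,0,0],"jaw":0.45},{"slide":[0.002,0.02,0],"dr":[0,0,0],"jaw":0.45},{"slide":[0.002,0.02,0],"dr":[0,0,0],"jaw":0.45},{"slide":[0,0.02,0],"dr":[0,0,0],"jaw":0.45},{"slide":[0,0,0],"dr":[0,0,0],"jaw":0.45}]'
python3 -m crank '[{"slide":[0,0.02,0],"dr":[0,0,0],"jaw":0.45},{"slide":[0.002,0.02,0],"dr":[0,0,0],"jaw":0.45},{"slide":[0.002,0.02,0],"dr":[0,0,0],"jaw":0.45},{"slide":[0,0,0],"dr":[0,0,0],"jaw":0.45},{"slide":[0,0,0],"dr":[0,0,0],"jaw":0.45}]'
```

```text
t: 4.88
position: [0.6686, 0.1999, 0.1597]
eef_rot: [-0.0, 0.738, 0.675, -0.001]
force: [-0.4, -0.3, -0.3]
grip_width: 0.0385
t: 5.3
position: [0.6709, 0.212, 0.1636]
eef_rot: [0.002, 0.738, 0.675, 0.0]
force: [0.7, -2.5, 0.0]
grip_width: 0.0384
t: 5.72
position: [0.6711, 0.2125, 0.1632]
eef_rot: [0.005, 0.74, 0.673, -0.005]
force: [-1.1, -11.5, 3.1]
grip_width: 0.0385
```

Same stop reading as before (knob face at y≈0.193, force rising to 11.5 N), so the lock is on its end stop. I go on to the handle.

```bash

python3 -m crank '[{"slide":[0,-0.09,0],"dr":[0,0,0],"jaw":0.45},{"slide":[0,-0.03,0],"dr":[0,0,0],"jaw":0.45},{"slide":[0,0,0.2],"dr":[0,0,0],"jaw":0.4},{"slide":[0,0,0.2],"dr":[0,0,-0.0805],"jaw":0.35},{"slide":[-0.04,-0.08,0],"dr":[0,0,-0.0805],"jaw":0.35}]'
python3 -m crank '[{"slide":[-0.05,-0.08,0],"dr":[0,0,-0.0805],"jaw":0.35},{"slide":[-0.05,-0.08,0],"dr":[0,0,-0.0805],"jaw":0.35},{"slide":[-0.05,-0.08,0],"dr":[0,0,-0.0805],"jaw":0.35},{"slide":[-0.05,-0.08,0],"dr":[0,0,-0.0805],"jaw":0.35},{"slide":[-0.05,-0.08,0],"dr":[0,0,-0.0805],"jaw":0.35}]'
python3 -m crank '[{"slide":[-0.05,-0.08,0],"dr":[0,0,-0.0805],"jaw":0.35},{"slide":[-0.05,-0.08,0],"dr":[0,0,-0.0805],"jaw":0.35},{"slide":[-0.05,-0.08,0],"dr":[0,0,-0.0805],"jaw":0.35},{"slide":[-0.05,-0.08,0],"dr":[0,0,-0.0805],"jaw":0.35},{"slide":[-0.03,-0.08,0],"dr":[0,0,-0.0805],"jaw":0.35}]'
python3 -m crank '[{"slide":[0,0,0],"dr":[0,0,-0.0805],"jaw":0.35},{"slide":[0,0,0],"dr":[0,0,0],"jaw":0.35},{"slide":[0,0,0],"dr":[0,0,0],"jaw":0.35},{"slide":[0,0,0],"dr":[0,0,0],"jaw":0.35},{"slide":[0,0,0],"dr":[0,0,0],"jaw":0.35}]'
python3 - <<'E'
from h import *
s,p,d,K,T=snap("wrist","w4");M=yaw(s);print(s["position"],np.degrees(np.arctan2(M[1,0],M[0,0])))
W=cloud(d,K,T);m=(abs(W[...,2]-.114)<.006)&(W[...,0]<.625)&(W[...,0]>.57)&(abs(W[...,1]-.074)<.04);print("bar",m.sum(),W[m].mean(0),np.percentile(W[m],[2,98],0))
E
```

```text
t: 6.13
position: [0.668, 0.1984, 0.2298]
eef_rot: [-0.001, 0.814, 0.581, 0.009]
force: [-0.4, 0.8, 0.3]
grip_width: 0.03
t: 6.55
position: [0.6267, 0.1337, 0.223]
eef_rot: [-0.001, 0.951, 0.311, 0.001]
force: [-0.9, 0.6, 0.1]
grip_width: 0.0298
t: 6.97
position: [0.592, 0.0737, 0.2229]
eef_rot: [-0.002, 1.0, 0.014, 0.001]
force: [0.5, 0.0, 0.4]
grip_width: 0.0296
t: 7.38
position: [0.5926, 0.0733, 0.2223]
eef_rot: [-0.001, 0.999, -0.042, 0.0]
force: [-0.7, 0.5, 1.0]
grip_width: 0.0299
[0.59260038 0.07328122 0.22232149] -4.8695683285003915
bar 2124 [0.60240429 0.07776371 0.11556356] [[0.59443345 0.03574626 0.11237256]
 [0.61904499 0.11324964 0.11765082]]
```

View pics/w4.png

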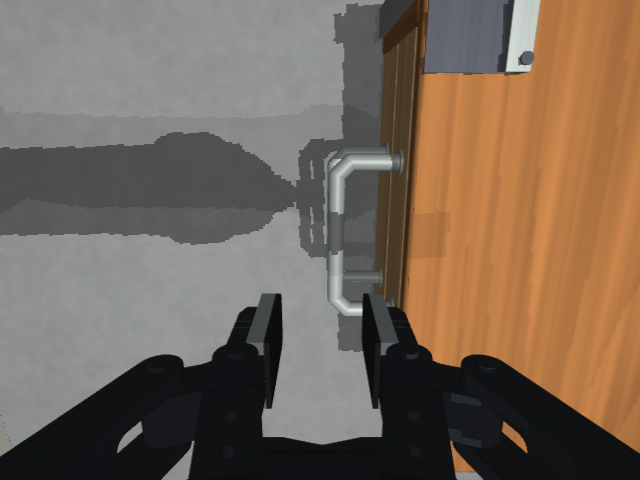

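The handle bar runs vertically at column ~336, rows 160–305. Its centre is at about (0.600, 0.075), 8 mm ahead of the tool. I go down and grip it.

```bash
python3 - <<'E'
from h import *
z=np.load("pics/w4.npz");print(ray([[336,180],[336,232],[336,290]],.116,z["K"],z["T"]))
E
python3 -m crank '[{"slide":[0.053,0.01,0],"dr":[0,0,0],"jaw":0.35},{"slide":[0,0,-0.2],"dr":[0,0,0],"jaw":0.35},{"slide":[0,0,-0.2],"dr":[0,0,0],"jaw":0.35},{"slide":[0,0,-0.1],"dr":[0,0,0],"jaw":0.35},{"slide":[0,0,0],"dr":[0,0,0],"jaw":0.35}]'
```

```text
[[0.60426592 0.10722711 0.116     ]
 [0.60185556 0.07525491 0.116     ]
 [0.59894933 0.03670518 0.116     ]]
t: 7.85
position: [0.5981, 0.0739, 0.1432]
eef_rot: [0.0, 0.999, -0.044, -0.004]
force: [-0.4, 0.3, -0.2]
grip_width: 0.03
```

```bash

python3 -m crank '[{"slide":[0.017,0,-0.1],"dr":[0,0,0],"jaw":0.35},{"slide":[0,0,-0.1],"dr":[0,0,0],"jaw":0.35},{"slide":[0,0,-0.1],"dr":[0,0,0],"jaw":0.35},{"slide":[0,0,0],"dr":[0,0,0],"jaw":0.35},{"slide":[0,0,0],"dr":[0,0,0],"jaw":0.35}]' 40
python3 -m crank '[{"slide":[0,0,0],"dr":[0,0,0],"jaw":0},{"slide":[0,0,0],"dr":[0,0,0],"jaw":0},{"slide":[0,0,0],"dr":[0,0,0],"jaw":0},{"slide":[0,0,0],"dr":[0,0,0],"jaw":0},{"slide":[0,0,0],"dr":[0,0,0],"jaw":0}]'
```

```text
t: 8.27
position: [0.6051, 0.0737, 0.1046]
eef_rot: [-0.001, 0.999, -0.044, 0.002]
force: [-0.1, 0.1, 4.5]
grip_width: 0.0298
t: 8.68
position: [0.6015, 0.0739, 0.1033]
eef_rot: [-0.001, 0.999, -0.044, -0.002]
force: [-4.3, 1.6, 6.5]
grip_width: 0.0084
```

```bash

python3 -m crank '[{"slide":[0,0,0.03],"dr":[0,0,0],"jaw":0},{"slide":[-0.08,0.007,0],"dr":[0,0,0],"jaw":0},{"slide":[-0.08,0.007,0],"dr":[0,0,0],"jaw":0},{"slide":[-0.1,0.009,0],"dr":[0,0,0],"jaw":0},{"slide":[-0.1,0.009,0],"dr":[0,0,0],"jaw":0}]'
python3 -m crank '[{"slide":[-0.1,0.009,0],"dr":[0,0,0],"jaw":0},{"slide":[-0.1,0.009,0],"dr":[0,0,0],"jaw":0},{"slide":[-0.1,0.009,0],"dr":[0,0,0],"jaw":0},{"slide":[-0.08,0.007,0],"dr":[0,0,0],"jaw":0},{"slide":[-0.06,0.005,0],"dr":[0,0,0],"jaw":0}]'
python3 -m crank '[{"slide":[-0.03,0.003,0],"dr":[0,0,0],"jaw":0},{"slide":[0,0,0],"dr":[0,0,0],"jaw":0},{"slide":[0,0,0],"dr":[0,0,0],"jaw":0},{"slide":[0,0,0],"dr":[0,0,0],"jaw":0},{"slide":[0,0,0],"dr":[0,0,0],"jaw":0}]'
```

```text
t: 9.1
position: [0.5468, 0.0789, 0.1035]
eef_rot: [0.0, 0.999, -0.044, -0.002]
force: [2.5, 0.7, -18.9]
grip_width: 0.0078
t: 9.52
position: [0.4818, 0.0848, 0.1042]
eef_rot: [0.001, 0.999, -0.044, -0.0]
force: [12.3, 0.4, -33.0]
grip_width: 0.0078
t: 9.93
position: [0.4819, 0.0847, 0.1045]
eef_rot: [0.001, 0.999, -0.044, 0.003]
force: [10.4, 1.5, -33.6]
grip_width: 0.0079
```

```bash

python3 -m crank '[{"slide":[0.02,0,-0.03],"dr":[0,0,0],"jaw":0},{"slide":[0,0,0],"dr":[0,0,0],"jaw":0.35},{"slide":[0,0,0],"dr":[0,0,0],"jaw":0.35},{"slide":[0,0,0],"dr":[0,0,0],"jaw":0.35},{"slide":[0,0,0],"dr":[0,0,0],"jaw":0.35}]' 20
python3 -m crank '[{"slide":[0,0,0.1],"dr":[0,0,0],"jaw":0.35},{"slide":[0,0,0.2],"dr":[0,0,0],"jaw":0.35},{"slide":[0,0,0.25],"dr":[0,0,0],"jaw":0.35},{"slide":[0,0,0.25],"dr":[0,0,0],"jaw":0.4},{"slide":[0,0,0.2],"dr":[0,0,0],"jaw":0.5}]'
python3 - <<'E'
from h import *
s,p,d,K,T=snap("wrist","w5");M=yaw(s);print(s["position"],np.degrees(np.arctan2(M[1,0],M[0,0])))
E
```

```text
t: 10.35
position: [0.4818, 0.0845, 0.1029]
eef_rot: [-0.0, 0.999, -0.044, 0.001]
force: [0.1, -0.4, 0.1]
grip_width: 0.0302
t: 10.77
position: [0.4817, 0.0843, 0.2551]
eef_rot: [-0.0, 0.999, -0.044, 0.001]
force: [0.9, 0.4, 0.1]
grip_width: 0.0423
[0.4816914  0.08433516 0.2551458 ] -5.089594964252516
```

View pics/w5.png

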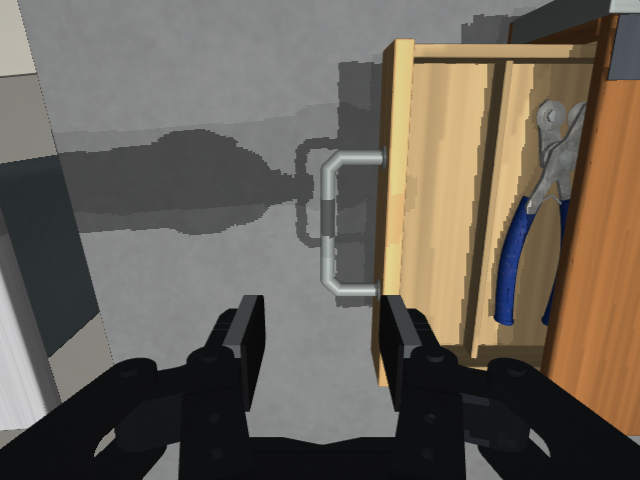

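The drawer is out. The channel floor lies between the front's inner face (column ~413) and the divider (column ~490), rows 62–345, with the nippers behind it. The lower drawer is shut. I measure the channel with depth.

```bash
python3 - <<'E'
from h import *
z=np.load("pics/w5.npz");d=z["d"];K,T=z["K"],z["T"];W=cloud(d,K,T)
for r in (100,150,200,250,300):
    print(r,[(c,*W[r,c].round(4)) for c in (390,405,425,450,475,487,497,506)])
f=np.nanmedian(W[120:300,430:470,2]);print("floor",f)
m=(abs(W[...,2]-f)<.006);m[:,:405]=0;m[:,510:]=0;m[:45]=0;m[360:]=0
n,l,st,_=cv2.connectedComponentsWithStats(m.astype(np.uint8));i=l[200,450];print(st[i])
r=cv2.minAreaRect(W[l==i][:,:2].astype(np.float32));print(r,cv2.boxPoints(r).round(4).tolist())
a=[W[r,c].round(4).tolist() for r,c in((48,440),(54,440))];print(a)
E
```

```text
100 [(390, np.float64(0.531), np.float64(0.1607), np.float64(0.1266)), (405, np.float64(0.5393), np.float64(0.1599), np.float64(0.1315)), (425, np.float64(0.5619), np.float64(0.159), np.float64(0.0866)), (450, np.float64(0.5794), np.float64(0.1575), np.float64(0.0868)), (475, np.float64(0.5973), np.float64(0.1559), np.float64(0.0857)), (487, np.float64(0.6049), np.float64(0.1552), np.float64(0.0879)), (497, np.float64(0.6067), np.float64(0.1547), np.float64(0.1009)), (506, np.float64(0.6105), np.float64(0.1542), np.float64(0.1062))]
150 [(390, np.float64(0.5292), np.float64(0.131), np.float64(0.1303)), (405, np.float64(0.5387), np.float64(0.13), np.float64(0.1295)), (425, np.float64(0.5612), np.float64(0.1244), np.float64(0.0869)), (450, np.float64(0.5792), np.float64(0.1228), np.float64(0.0872)), (475, np.float64(0.597), np.float64(0.1213), np.float64(0.0881)), (487, np.float64(0.6037), np.float64(0.1211), np.float64(0.0932)), (497, np.float64(0.6053), np.float64(0.1222), np.float64(0.1068)), (506, np.float64(0.6197), np.float64(0.1192), np.float64(0.0874))]
200 [(390, np.float64(0.
[... 1286 characters left out ...]
p.float64(0.0033), np.float64(0.0868)), (475, np.float64(0.5933), np.float64(0.0098), np.float64(0.1034)), (487, np.float64(0.6093), np.float64(0.0001), np.float64(0.0859)), (497, np.float64(0.6129), np.float64(0.0049), np.float64(0.0967)), (506, np.float64(0.6178), np.float64(0.0067), np.float64(0.1015))]
floor 0.08658615780199957
[  405    62    93   288 20100]
((0.5718724727630615, 0.07211703062057495), (0.22034317255020142, 0.057160645723342896), 85.00840759277344) [[0.5338000059127808, -0.035100001841783524], [0.5907999873161316, -0.04010000079870224], [0.6098999977111816, 0.1793999969959259], [0.5529999732971191, 0.18440000712871552]]
[[0.5642, 0.1884, 0.1179], [0.5642, 0.185, 0.1178]]
```

The channel centre is about (0.566, 0.073) and its floor is at z≈0.0865. The 217 mm length and 64 mm width check out. I move over the tweezers at height.

```bash

python3 -m crank '[{"slide":[-0.03,-0.234,0],"dr":[0,0,0.0263],"jaw":0.5},{"slide":[-0.03,-0.234,0],"dr":[0,0,0.0263],"jaw":0.5},{"slide":[-0.03,-0.234,0],"dr":[0,0,0.0263],"jaw":0.5},{"slide":[-0.03,-0.234,0],"dr":[0,0,0.0263],"jaw":0.5},{"slide":[-0.03,-0.234,0],"dr":[0,0,0.0263],"jaw":0.5}]'
python3 -m crank '[{"slide":[-0.03,-0.234,0],"dr":[0,0,0],"jaw":0.5},{"slide":[-0.03,-0.234,0],"dr":[0,0,0],"jaw":0.5},{"slide":[-0.03,-0.234,0],"dr":[0,0,0],"jaw":0.5},{"slide":[-0.03,-0.234,0],"dr":[0,0,0],"jaw":0.5},{"slide":[-0.03,-0.234,0],"dr":[0,0,0],"jaw":0.5}]'
python3 -m crank '[{"slide":[-0.03,-0.234,-0.2],"dr":[0,0,0],"jaw":0.5},{"slide":[-0.03,-0.234,-0.2],"dr":[0,0,0],"jaw":0.5},{"slide":[0,0,-0.2],"dr":[0,0,0],"jaw":0.5},{"slide":[0,0,0],"dr":[0,0,0],"jaw":0.5},{"slide":[0,0,0],"dr":[0,0,0],"jaw":0.5}]'
python3 - <<'E'
from h import *
s,p,d,K,T=snap("wrist","w6");M=yaw(s);print(s["position"],np.degrees(np.arctan2(M[1,0],M[0,0])))
E
```

```text
t: 11.23
position: [0.4581, -0.0923, 0.2524]
eef_rot: [-0.0, 0.998, 0.056, 0.0]
force: [0.3, -0.7, -0.2]
grip_width: 0.0429
t: 11.65
position: [0.4357, -0.2679, 0.2523]
eef_rot: [-0.0, 0.999, 0.054, 0.0]
force: [0.1, 0.6, 0.8]
grip_width: 0.0425
t: 12.07
position: [0.4274, -0.3284, 0.1672]
eef_rot: [-0.002, 0.999, 0.054, -0.002]
force: [0.5, 0.6, 0.6]
grip_width: 0.043
[ 0.42742959 -0.32837761  0.16719292] 6.219983200649739
```

View pics/w6.png

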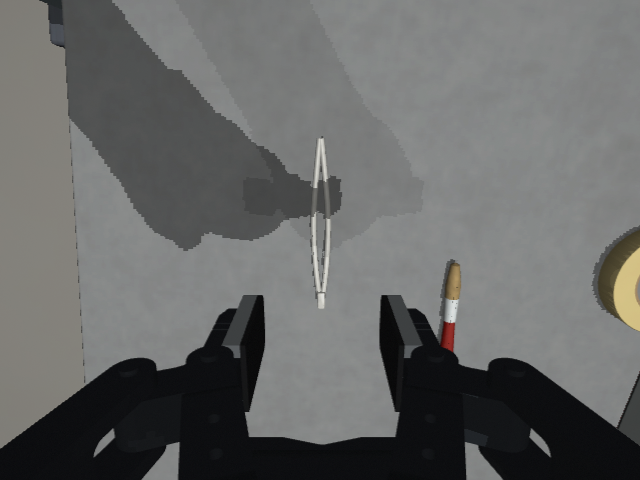

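The tweezers run from (321,137) to (321,308). The brush tip is at (453,262), well to the right of the fingers.

```bash
python3 - <<'E'
from h import *
z=np.load("pics/w6.npz");K,T=z["K"],z["T"]
a=ray([[321,137],[321,308],[312,222],[330,222]],.006,K,T);print(a.round(4).tolist(),"mid",a[:2].mean(0),np.linalg.norm(a[0]-a[1]),np.linalg.norm(a[2]-a[3]),np.degrees(np.arctan2(*(a[0]-a[1])[[1,0]])))
print("brush",ray([[445,262],[440,345]],.006,K,T).round(4).tolist())
E
```

```text
[[0.4206, -0.2719, 0.006], [0.4349, -0.4031, 0.006], [0.4206, -0.3339, 0.006], [0.4339, -0.3325, 0.006]] mid [ 0.42773252 -0.33748376  0.006     ] 0.13203763858877424 0.013417341529938325 96.19455225310577
brush [[0.5251, -0.3542, 0.006], [0.5347, -0.4253, 0.006]]
```

```bash

python3 -m crank '[{"slide":[0.002,-0.06,-0.25],"dr":[0,0,0],"jaw":0.5},{"slide":[0,0,-0.25],"dr":[0,0,0],"jaw":0.5},{"slide":[0,0,-0.25],"dr":[0,0,0],"jaw":0.5},{"slide":[0,0,-0.2],"dr":[0,0,0],"jaw":0.45},{"slide":[0,0,-0.1],"dr":[0,0,0],"jaw":0.4}]'
python3 -m crank '[{"slide":[0,0,-0.02],"dr":[0,0,0],"jaw":0.35},{"slide":[0,0,0],"dr":[0,0,0],"jaw":0.3},{"slide":[0,0,0],"dr":[0,0,0],"jaw":0.3},{"slide":[0,0,0],"dr":[0,0,0],"jaw":0.3},{"slide":[0,0,0],"dr":[0,0,0],"jaw":0.3}]' 25
```

```text
t: 12.53
position: [0.4296, -0.3365, 0.0096]
eef_rot: [-0.001, 0.998, 0.056, -0.0]
force: [-0.2, 0.7, -0.3]
grip_width: 0.034
t: 12.95
position: [0.4298, -0.3391, 0.0098]
eef_rot: [0.001, 0.999, 0.055, 0.001]
force: [0.5, 0.5, -0.4]
grip_width: 0.0255
```

```bash

python3 -m crank '[{"slide":[-0.008,0.005,-0.02],"dr":[0,0,0],"jaw":0.3},{"slide":[0,0,-0.01],"dr":[0,0,0],"jaw":0.3},{"slide":[0,0,0],"dr":[0,0,0],"jaw":0.3},{"slide":[0,0,0],"dr":[0,0,0],"jaw":0.3},{"slide":[0,0,0],"dr":[0,0,0],"jaw":0.3}]'
python3 -m crank '[{"slide":[0,0,0],"dr":[0,0,0],"jaw":0},{"slide":[0,0,0],"dr":[0,0,0],"jaw":0},{"slide":[0,0,0],"dr":[0,0,0],"jaw":0},{"slide":[0,0,0],"dr":[0,0,0],"jaw":0},{"slide":[0,0,0],"dr":[0,0,0],"jaw":0}]'
```

```text
t: 13.37
position: [0.4273, -0.3377, 0.0033]
eef_rot: [-0.0, 0.999, 0.054, -0.0]
force: [0.2, -0.2, -0.2]
grip_width: 0.0255
t: 13.78
position: [0.4274, -0.3378, 0.0035]
eef_rot: [0.0, 0.999, 0.054, -0.0]
force: [0.4, -0.7, 0.9]
grip_width: 0.014
```

```bash

python3 -m crank '[{"slide":[0,0,0.12],"dr":[0,0,0],"jaw":0},{"slide":[0,0,0.25],"dr":[0,0,0],"jaw":0},{"slide":[0,0,0.27],"dr":[0,0,0],"jaw":0},{"slide":[0,0,0.27],"dr":[0,0,0],"jaw":0},{"slide":[0,0,0.27],"dr":[0,0,0],"jaw":0}]'
python3 -m crank '[{"slide":[0.06,0.18,0.06],"dr":[0,0,-0.0263],"jaw":0},{"slide":[0.06,0.18,0.06],"dr":[0,0,-0.0263],"jaw":0},{"slide":[0.06,0.18,0],"dr":[0,0,-0.0263],"jaw":0},{"slide":[0.06,0.18,0],"dr":[0,0,-0.0263],"jaw":0},{"slide":[0.06,0.18,0],"dr":[0,0,-0.0263],"jaw":0}]'
python3 -m crank '[{"slide":[0.06,0.18,0],"dr":[0,0,0],"jaw":0},{"slide":[0.06,0.18,0],"dr":[0,0,0],"jaw":0},{"slide":[0.06,0.18,0],"dr":[0,0,0],"jaw":0},{"slide":[0.06,0.18,0],"dr":[0,0,0],"jaw":0},{"slide":[0.06,0.18,0],"dr":[0,0,0],"jaw":0}]'
python3 -m crank '[{"slide":[0.06,0.18,0],"dr":[0,0,0],"jaw":0},{"slide":[0.06,0.18,0],"dr":[0,0,0],"jaw":0},{"slide":[0.06,0.18,0],"dr":[0,0,0],"jaw":0},{"slide":[0.06,0.18,0],"dr":[0,0,0],"jaw":0},{"slide":[0.06,0.18,0],"dr":[0,0,0],"jaw":0}]'
python3 -m crank '[{"slide":[0.02,0.04,0],"dr":[0,0,0],"jaw":0},{"slide":[0,0,0],"dr":[0,0,0],"jaw":0},{"slide":[0,0,0],"dr":[0,0,0],"jaw":0},{"slide":[0,0,0],"dr":[0,0,0],"jaw":0},{"slide":[0,0,0],"dr":[0,0,0],"jaw":0}]'
python3 - <<'E'
from h import *
s,p,d,K,T=snap("wrist","w7");M=yaw(s);print(s["position"],np.degrees(np.arctan2(M[1,0],M[0,0])))
E
```

```text
t: 14.2
position: [0.4269, -0.3373, 0.182]
eef_rot: [-0.0, 0.999, 0.054, -0.0]
force: [1.5, -0.2, -0.7]
grip_width: 0.014
t: 14.62
position: [0.4726, -0.2013, 0.1986]
eef_rot: [-0.0, 0.999, -0.045, 0.0]
force: [0.2, 0.8, 0.3]
grip_width: 0.014
t: 15.03
position: [0.5174, -0.0662, 0.1983]
eef_rot: [-0.0, 0.999, -0.044, -0.0]
force: [0.6, 0.6, -0.2]
grip_width: 0.0137
t: 15.45
position: [0.5623, 0.0688, 0.1981]
eef_rot: [-0.0, 0.999, -0.044, -0.0]
force: [0.5, -1.3, -0.3]
grip_width: 0.0138
t: 15.87
position: [0.5649, 0.0709, 0.1986]
eef_rot: [0.001, 0.999, -0.046, -0.0]
force: [0.7, -0.2, -0.7]
grip_width: 0.0141
[0.56493368 0.07089059 0.19858299] -5.274965538706881
```

View pics/w7.png

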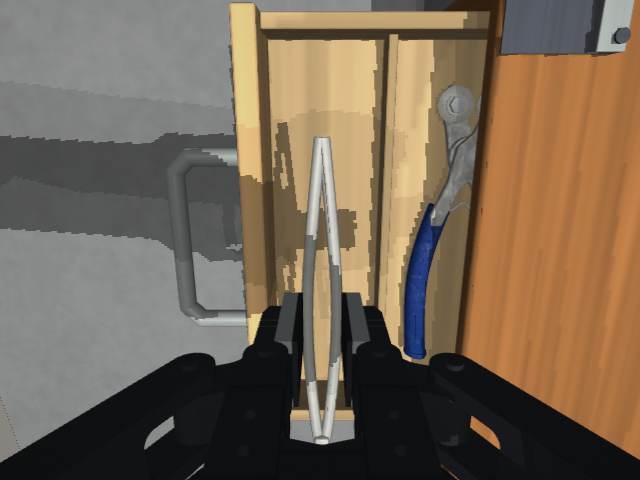

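The tweezers are held at mid-length, level and aligned with the channel. The channel floor spans columns ~270–380. I check the walls against the tool from this view.

```bash
python3 - <<'E'
from h import *
z=np.load("pics/w7.npz");d=z["d"];K,T=z["K"],z["T"];W=cloud(d,K,T);s=arm.read_state();M=yaw(s);L=(W-s["position"])@M
for r in (60,90,120):
    m=(abs(W[r,:,2]-.0865)<.004);c=np.nonzero(m)[0];c=c[(c>255)&(c<392)];print(r,c[0],c[-1],"tool-x of floor edges",L[r,c[0],0].round(4),L[r,c[-1],0].round(4),"y",L[r,c[0],1].round(3))
c=330;v=W[20:60,c];print("side wall end y",[(20+i,*v[i].round(3)) for i in range(0,40,6)])
print("floor",np.nanmedian(W[60:125,290:370,2]))
E
```

```text
60 268 383 tool-x of floor edges -0.0299 0.0342 y -0.101
90 268 382 tool-x of floor edges -0.0301 0.0342 y -0.085
120 270 380 tool-x of floor edges -0.0299 0.034 y -0.069
side wall end y [(20, np.float64(0.58), np.float64(0.186), np.float64(0.117)), (26, np.float64(0.579), np.float64(0.183), np.float64(0.119)), (32, np.float64(0.58), np.float64(0.182), np.float64(0.109)), (38, np.float64(0.58), np.float64(0.182), np.float64(0.092)), (44, np.float64(0.58), np.float64(0.179), np.float64(0.088)), (50, np.float64(0.58), np.float64(0.176), np.float64(0.086)), (56, np.float64(0.579), np.float64(0.173), np.float64(0.086))]
floor 0.08665178953157965
```

```bash

python3 -m crank '[{"slide":[0.024,0,-0.15],"dr":[0,0,0],"jaw":0},{"slide":[0,0,-0.15],"dr":[0,0,0],"jaw":0},{"slide":[0,0,-0.15],"dr":[0,0,0],"jaw":0},{"slide":[0,0,-0.12],"dr":[0,0,0],"jaw":0},{"slide":[0,0,0],"dr":[0,0,0],"jaw":0}]'
python3 -m crank '[{"slide":[0,0,-0.04],"dr":[0,0,0],"jaw":0},{"slide":[0,0,-0.04],"dr":[0,0,0],"jaw":0},{"slide":[0,0,-0.03],"dr":[0,0,0],"jaw":0},{"slide":[0,0,0],"dr":[0,0,0],"jaw":0},{"slide":[0,0,0],"dr":[0,0,0],"jaw":0}]'
```

```text
t: 16.33
position: [0.566, 0.0723, 0.1096]
eef_rot: [0.001, 0.999, -0.045, -0.004]
force: [-0.7, 0.4, -0.3]
grip_width: 0.014
t: 16.75
position: [0.5692, 0.0733, 0.0968]
eef_rot: [-0.0, 0.999, -0.044, 0.0]
force: [0.1, -0.6, -0.7]
grip_width: 0.0141
```

```bash

python3 -m crank '[{"slide":[0,0,-0.015],"dr":[0,0,0],"jaw":0},{"slide":[0,0,-0.015],"dr":[0,0,0],"jaw":0},{"slide":[0,0,0],"dr":[0,0,0],"jaw":0},{"slide":[0,0,0],"dr":[0,0,0],"jaw":0},{"slide":[0,0,0],"dr":[0,0,0],"jaw":0}]'
python3 -m crank '[{"slide":[0,0,-0.01],"dr":[0,0,0],"jaw":0},{"slide":[0,0,0],"dr":[0,0,0],"jaw":0},{"slide":[0,0,0],"dr":[0,0,0],"jaw":0},{"slide":[0,0,0],"dr":[0,0,0],"jaw":0},{"slide":[0,0,0],"dr":[0,0,0],"jaw":0}]'
```

```text
t: 17.17
position: [0.569, 0.0733, 0.0919]
eef_rot: [-0.0, 0.999, -0.044, 0.0]
force: [0.1, -0.2, -1.2]
grip_width: 0.0138
t: 17.58
position: [0.5692, 0.0733, 0.0905]
eef_rot: [-0.0, 0.999, -0.044, 0.0]
force: [0.1, -1.0, 1.1]
grip_width: 0.0142
```

```bash

python3 -m crank '[{"slide":[0,0,-0.007],"dr":[0,0,0],"jaw":0},{"slide":[0,0,0],"dr":[0,0,0],"jaw":0},{"slide":[0,0,0],"dr":[0,0,0],"jaw":0.18},{"slide":[0,0,0],"dr":[0,0,0],"jaw":0.22},{"slide":[0,0,0],"dr":[0,0,0],"jaw":0.25}]'
python3 -m crank '[{"slide":[0,0,0],"dr":[0,0,0],"jaw":0.25},{"slide":[0,0,0],"dr":[0,0,0],"jaw":0.25},{"slide":[0,0,0],"dr":[0,0,0],"jaw":0.25},{"slide":[0,0,0.02],"dr":[0,0,0],"jaw":0.25},{"slide":[0,0,0.05],"dr":[0,0,0],"jaw":0.25}]'
python3 -m crank '[{"slide":[0,0,0.1],"dr":[0,0,0],"jaw":0.25},{"slide":[0,0,0.2],"dr":[0,0,0],"jaw":0.25},{"slide":[0,0,0.2],"dr":[0,0,0],"jaw":0.25},{"slide":[0,0,0.2],"dr":[0,0,0],"jaw":0.25},{"slide":[0,0,0],"dr":[0,0,0],"jaw":0.25}]'
python3 - <<'E'
from h import *
s,p,d,K,T=snap("wrist","w8");print(s["position"])
W=cloud(d,K,T);g=p.astype(int);m=(W[...,2]>.078)&(W[...,2]<.105)&(g.max(2)-g.min(2)<25);m[:, :270]=0;m[:,385:]=0;m[400:]=0
if m.sum(): print("tweez",m.sum(),W[m].mean(0),W[m].min(0),W[m].max(0))
snap("top","top8")
E
```

```text
t: 18.0
position: [0.569, 0.0733, 0.0892]
eef_rot: [0.0, 0.999, -0.044, 0.0]
force: [-0.8, -0.1, -0.4]
grip_width: 0.0214
t: 18.42
position: [0.568, 0.0733, 0.0991]
eef_rot: [0.0, 0.999, -0.044, -0.001]
force: [0.6, 1.0, 0.3]
grip_width: 0.0213
t: 18.83
position: [0.5727, 0.0727, 0.2116]
eef_rot: [-0.001, 0.999, -0.044, 0.006]
force: [1.0, -0.1, 0.4]
grip_width: 0.0211
[0.57267263 0.07269651 0.21157396]
tweez 3108 [0.57479535 0.09186113 0.09349228] [ 0.54111761 -0.03961529  0.08513476] [0.62000936 0.18419945 0.10496806]
```

View pics/w8.png

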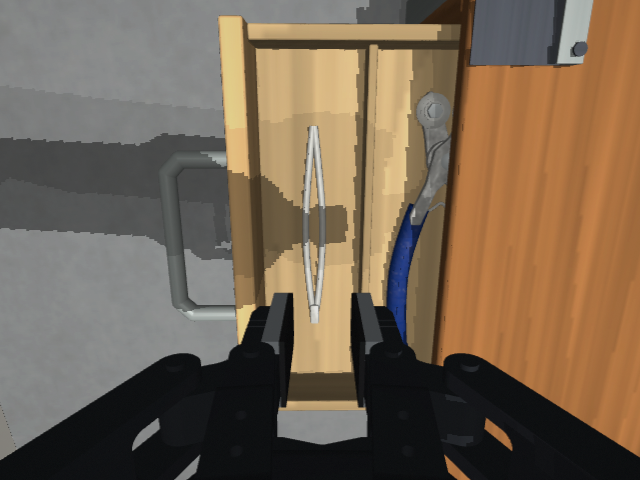

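View pics/top8.png

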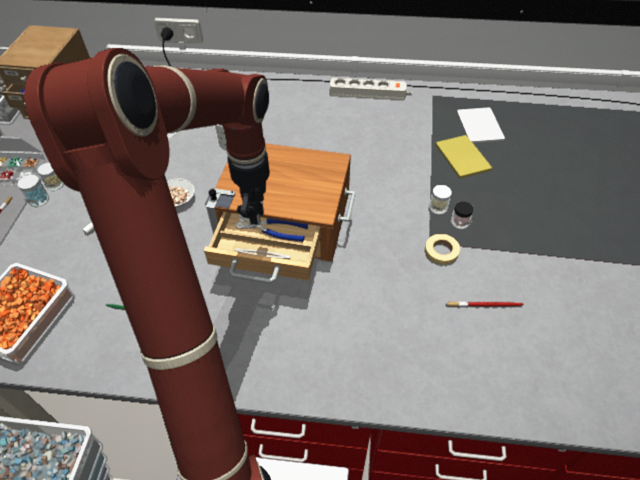

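The tweezers lie flat along the channel from (313,127) to (313,320), between the drawer front and the divider. The drawer is out and the lock plate is still clear. The brush and the visible end of the pencil have not moved. I hand the job in.

```bash
python3 - <<'E'
from h import *
z=np.load("pics/w8.npz");a=ray([[313,127],[314,322]],.092,z["K"],z["T"]);print(a.mean(0),np.linalg.norm(a[0]-a[1]))
print(arm.close_job())
E
```

```text
[0.56904462 0.07273847 0.092     ] 0.13045020706240354
the job is handed in; nothing more can be done
None
```

I slid the transport lock to its end stop, pulled the top drawer out about 120 mm to its stop, set the tweezers down in the channel and handed the job in after about 19 s of robot time. No verdict was reported.

**Last checks**
- **Tweezers:** they lie flat and lengthwise in the channel. Their centre is at (0.569, 0.073), about 2 mm from the channel centre. I let go with the fingertips about 3 mm above the floor, the same height as when I picked them up.
- **Drawers and brush:** the top drawer is still open and the brush has not moved. The lower drawer looked shut when the top drawer came open, and I did not check it again after placing the tweezers.
- **Clear of contact:** the gripper had lifted clear before I handed in.

**What disagreed or stayed unsure**
- **Lock travel:** the camera showed the knob moving about 23.6 mm, not 26 mm, which is barely above the 23.5 mm limit. I pushed it a second time and it stopped hard at the same place (15 N the first time, 11.5 N the second), so I took that as the end stop. The drawer then came out freely.
- **Handle grip:** reaching down to the handle, the tool stopped a few mm short with about 5 N upward. The force rose to about 33 N downward on the tool during the pull, and I eased it off before letting go.
- **Pencil:** the arm hid most of it in the last picture; only one end could be checked, and that end was where it started.

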